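Gauge a pipe with radius leaves

TASK

Find which of the three concave radius leaves (blue, yellow or red tab) fits the pipe in the green-marked place of the stand, by touching leaves to it until one sits down fully without rocking. Seat that leaf upright on the pipe about 40 mm short of the far green end plate, press it lightly (about 5 to 10 N), and with the press kept on slide it slowly, about 10 to 20 mm/s, along the pipe until it touches that plate; leave it sitting there. The other two leaves must end standing in their tray, nothing else may be disturbed, and no leaf may ever be pushed against a pipe or the stand harder than 40 N.

Things in the scene. Friction and masses are not known exactly. Their poses are not given: they have to be found in the camera images.
- axis (a point): point on the axis of the pipe in the green place, at the face of the far green end plate, 60 mm above the bench. x points along the pipe into that plate (bare pipe at x = -110 to 0 mm), z up. Both end plates are 12 mm thick, tops 18 mm above the axis. The pipe is rigid, of 14, 19 or 24 mm radius: which one changes from run to run and is not told (touch or look)
- stand: fixed aluminium gauging stand, 154 x 262 mm, holding three copper pipes (pipe_p, pipe_q, pipe_r, poses not given) side by side between two upright end plates; the place to gauge has green end plates, the other two pipe sizes lie in the unmarked places 85 and 170 mm towards +y at the same height. Origin on the bench, straight under point axis, same axes
- tray: fixed grey tray 150 x 262 mm, floor 4 mm above the bench, rim 12 mm. Origin on the bench under the middle of the front row; z up. The three concave leaves stand in the front row (x = 0) at y = -83, 0 and +83 mm, in any order, all turned as the tray is; two convex leaves stand in the back row at x = +78 mm
- leaf_blue: loose concave radius leaf, blue tab: aluminium arch 24 mm thick (x), 47 mm wide (y), standing on two legs, arc open downward, fits a pipe of 14 mm radius (arc 0.4 mm larger). Tab 10 mm thick (x, pinch it so), 26 mm wide (y), from the crown 19.3 mm above the underside up to 59.3 mm. Origin: underside centre, z up, x goes along the pipe when seated. 80 to 170 g
- leaf_yellow: loose concave radius leaf, yellow tab: aluminium arch 24 mm thick (x), 57 mm wide (y), standing on two legs, arc open downward, fits a pipe of 19 mm radius (arc 0.4 mm larger). Tab 10 mm thick (x, pinch it so), 26 mm wide (y), from the crown 22.2 mm above the underside up to 62.2 mm. Origin: underside centre, z up, x goes along the pipe when seated. 80 to 170 g
- leaf_red: loose concave radius leaf, red tab: aluminium arch 24 mm thick (x), 67 mm wide (y), standing on two legs, arc open downward, fits a pipe of 24 mm radius (arc 0.4 mm larger). Tab 10 mm thick (x, pinch it so), 26 mm wide (y), from the crown 25.1 mm above the underside up to 65.1 mm. Origin: underside centre, z up, x goes along the pipe when seated. 80 to 170 g
- leaf_blue_centre (a point): centre of the concave arc of leaf_blue, 4.1 mm below its underside, same axes. Seated on the pipe it fits, it lies on the pipe's axis (0.4 mm below); resting on a smaller pipe, 4.6 mm or more below the axis (it rocks); on a larger one, 7 mm or more above (it straddles)
- leaf_yellow_centre (a point): centre of the concave arc of leaf_yellow, 6.2 mm below its underside, same axes. Seated on the pipe it fits, it lies on the pipe's axis (0.4 mm below); resting on a smaller pipe, 4.6 mm or more below the axis (it rocks); on a larger one, 7 mm or more above (it straddles)
- leaf_red_centre (a point): centre of the concave arc of leaf_red, 8.3 mm below its underside, same axes. Seated on the pipe it fits, it lies on the pipe's axis (0.4 mm below); resting on a smaller pipe, 4.6 mm or more below the axis (it rocks); on a larger one, 7 mm or more above (it straddles)
- convex_small: bystander: convex radius leaf, 64 mm tall, in the tray's back row; leave alone
- convex_large: bystander: convex radius leaf, 68 mm tall and 50 mm wide, in the tray's back row; leave alone
- bottle: bystander: white bottle 60 mm across, 150 mm tall; origin under its centre
- beaker: bystander: glass beaker 70 mm across, 90 mm tall
- reel: bystander: white plastic reel 64 mm across, 68 mm tall
- driver: bystander: screwdriver lying on the bench
- jar: bystander: amber jar 56 mm across, 70 mm tall
Things that resemble listed ones, but are neither listed nor needed, are in the scene too. Leave any turquoise look-alike of the leaf_red alone.

How it is judged (in metres and radians):
On the way, in this order (a step that is already met when the one before it is completed fails the run):
1. the fitting leaf is seated upright on the green-marked pipe, its near face 18 mm or more short of the far green plate, and pressed on the pipe with more than 1.5 N (((x of leaf_blue_centre in the frame of axis between -0.09 and -0.03 m and y of leaf_blue_centre in the frame of axis between -0.003 and 0.003 m and z of leaf_blue_centre in the frame of axis between -0.003 and 0.003 m and angle between leaf_blue's own z axis and vertical below 0.2 rad and contact force between leaf_blue and pipe_p above 1.5 N) or (x of leaf_yellow_centre in the frame of axis between -0.09 and -0.03 m and y of leaf_yellow_centre in the frame of axis between -0.003 and 0.003 m and z of leaf_yellow_centre in the frame of axis between -0.003 and 0.003 m and angle between leaf_yellow's own z axis and vertical below 0.2 rad and contact force between leaf_yellow and pipe_q above 1.5 N) or (x of leaf_red_centre in the frame of axis between -0.09 and -0.03 m and y of leaf_red_centre in the frame of axis between -0.003 and 0.003 m and z of leaf_red_centre in the frame of axis between -0.003 and 0.003 m and angle between leaf_red's own z axis and vertical below 0.2 rad and contact force between leaf_red and pipe_r above 1.5 N))), for 0.2 s.
2. still seated and pressed with more than 1.5 N, it slides through the stretch 4 to 16 mm short of the plate (((x of leaf_blue_centre in the frame of axis between -0.028 and -0.016 m and y of leaf_blue_centre in the frame of axis between -0.003 and 0.003 m and z of leaf_blue_centre in the frame of axis between -0.003 and 0.003 m and angle between leaf_blue's own z axis and vertical below 0.2 rad and contact force between leaf_blue and pipe_p above 1.5 N) or (x of leaf_yellow_centre in the frame of axis between -0.028 and -0.016 m and y of leaf_yellow_centre in the frame of axis between -0.003 and 0.003 m and z of leaf_yellow_centre in the frame of axis between -0.003 and 0.003 m and angle between leaf_yellow's own z axis and vertical below 0.2 rad and contact force between leaf_yellow and pipe_q above 1.5 N) or (x of leaf_red_centre in the frame of axis between -0.028 and -0.016 m and y of leaf_red_centre in the frame of axis between -0.003 and 0.003 m and z of leaf_red_centre in the frame of axis between -0.003 and 0.003 m and angle between leaf_red's own z axis and vertical below 0.2 rad and contact force between leaf_red and pipe_r above 1.5 N))), for 0.2 s.
3. still seated and pressed with more than 1.5 N, it reaches the plate (within 3 mm) (((x of leaf_blue_centre in the frame of axis between -0.015 and -0.0105 m and y of leaf_blue_centre in the frame of axis between -0.003 and 0.003 m and z of leaf_blue_centre in the frame of axis between -0.003 and 0.003 m and angle between leaf_blue's own z axis and vertical below 0.2 rad and contact force between leaf_blue and pipe_p above 1.5 N) or (x of leaf_yellow_centre in the frame of axis between -0.015 and -0.0105 m and y of leaf_yellow_centre in the frame of axis between -0.003 and 0.003 m and z of leaf_yellow_centre in the frame of axis between -0.003 and 0.003 m and angle between leaf_yellow's own z axis and vertical below 0.2 rad and contact force between leaf_yellow and pipe_q above 1.5 N) or (x of leaf_red_centre in the frame of axis between -0.015 and -0.0105 m and y of leaf_red_centre in the frame of axis between -0.003 and 0.003 m and z of leaf_red_centre in the frame of axis between -0.003 and 0.003 m and angle between leaf_red's own z axis and vertical below 0.2 rad and contact force between leaf_red and pipe_r above 1.5 N))), for 0.1 s.
At the end, for the whole second after the job is handed in: The fitting leaf sits at rest, upright (0.2 rad) and square (0.15 rad) on the green-place pipe, arc centre within 3 mm of the pipe axis sideways and in height, face within 5 mm of the far green plate; the other two concave leaves stand upright (0.15 rad) on the tray floor (((x of leaf_blue_centre in the frame of axis between -0.017 and -0.0105 m and y of leaf_blue_centre in the frame of axis between -0.003 and 0.003 m and z of leaf_blue_centre in the frame of axis between -0.003 and 0.003 m and angle between leaf_blue's own z axis and vertical below 0.2 rad and angle between the x axis of leaf_blue and the x axis of axis, either way round below 0.15 rad and linear speed of leaf_blue below 0.02 m/s and x of leaf_yellow in the frame of tray between -0.03 and 0.1 m and y of leaf_yellow in the frame of tray between -0.125 and 0.125 m and z of leaf_yellow in the frame of tray between -0.002 and 0.01 m and angle between each of leaf_yellow, leaf_red's own z axis and vertical below 0.15 rad and x of leaf_red in the frame of tray between -0.03 and 0.1 m and y of leaf_red in the frame of tray between -0.125 and 0.125 m and z of leaf_red in the frame of tray between -0.002 and 0.01 m) or (x of leaf_yellow_centre in the frame of axis between -0.017 and -0.0105 m and y of leaf_yellow_centre in the frame of axis between -0.003 and 0.003 m and z of leaf_yellow_centre in the frame of axis between -0.003 and 0.003 m and angle between leaf_yellow's own z axis and vertical below 0.2 rad and angle between the x axis of leaf_yellow and the x axis of axis, either way round below 0.15 rad and linear speed of leaf_yellow below 0.02 m/s and x of leaf_blue in the frame of tray between -0.03 and 0.1 m and y of leaf_blue in the frame of tray between -0.125 and 0.125 m and z of leaf_blue in the frame of tray between -0.002 and 0.01 m and angle between each of leaf_blue, leaf_red's own z axis and vertical below 0.15 rad and x of leaf_red in the frame of tray between -0.03 and 0.1 m and y of leaf_red in the frame of tray between -0.125 and 0.125 m and z of leaf_red in the frame of tray between -0.002 and 0.01 m) or (x of leaf_red_centre in the frame of axis between -0.017 and -0.0105 m and y of leaf_red_centre in the frame of axis between -0.003 and 0.003 m and z of leaf_red_centre in the frame of axis between -0.003 and 0.003 m and angle between leaf_red's own z axis and vertical below 0.2 rad and angle between the x axis of leaf_red and the x axis of axis, either way round below 0.15 rad and linear speed of leaf_red below 0.02 m/s and x of leaf_blue in the frame of tray between -0.03 and 0.1 m and y of leaf_blue in the frame of tray between -0.125 and 0.125 m and z of leaf_blue in the frame of tray between -0.002 and 0.01 m and angle between each of leaf_blue, leaf_yellow's own z axis and vertical below 0.15 rad and x of leaf_yellow in the frame of tray between -0.03 and 0.1 m and y of leaf_yellow in the frame of tray between -0.125 and 0.125 m and z of leaf_yellow in the frame of tray between -0.002 and 0.01 m))); the robot touches nothing.
It fails at once if a leaf is pressed on a pipe or on the stand with more than 40 N (contact force between any of leaf_blue, leaf_yellow, leaf_red and pipe_p above 40 N or contact force between any of leaf_blue, leaf_yellow, leaf_red and pipe_q above 40 N or contact force between any of leaf_blue, leaf_yellow, leaf_red and pipe_r above 40 N or contact force between any of leaf_blue, leaf_yellow, leaf_red and stand above 40 N).
It fails at once if a bystander (convex leaf, bottle, beaker, reel, screwdriver, jar) is moved by more than 20 mm (distance of any of convex_small, convex_large, bottle, beaker, reel, driver, jar from where it was at the start of the episode above 0.02 m).
It also fails if it takes over 72 s, if anything falls off the work surface, if the arm or the gripper's body presses on something with over 40 N, if the wrist force passes 120 N, or if a joint passes its speed limit or range.

ROBOT

A 6-joint arm with a two-finger parallel gripper is mounted at the origin on the work surface. World frame = base frame: x ahead of the robot, y to its left, z up, the work surface at z = 0. Lengths are in m, angles in degrees, forces in N, time in s.
With the tool pointing down it reaches from about 0.4 to 0.825 m from the base axis. Payload 7 kg.
Tool frame: the origin (TCP) lies midway between the tips of the shut fingers; the grasp point (between the pads) lies ctrl.tcp_to_grasp behind it (ctrl.tcp_to_grasp is the distance from the TCP to the grasp point, in m); y points along the fingers, z is the direction in which the jaws open and shut, and the axes are right-handed (so a half turn about y gives the same grasp; the last joint's range is limited). The gripper opens to 88 mm and grips with 3 to 60 N. Pads are 19 mm wide; open, the fingers measure 130 mm over their backs; the gripper's body (78 mm by 193 mm) begins 47 mm behind the grasp point.
Start: joints at [87.324, 20.546, 0.682, 0, -70.136, -16.507], TCP at [0.222, 0.637, 0.206] pointing down, gripper open.
Joint ranges: [-176.03, 176.03], [-82.01, 121.73], [-58.28, 71.71], [-173.87, 95.51], [-174.79, -0.11], [-173.66, 173.66]. Speed limits (degrees/s): [136.94, 136.94, 172.46, 180, 180, 180].

INTERFACE

Orientations are given as [roll, pitch, yaw] about the fixed x, y, z axes, in that order (R = Rz(yaw) Ry(pitch) Rx(roll)).
In Python, from plant import ctrl, snapshot, silhouettes gives the robot as it stands.
- The arm moves only by the shell command python3 -m pendant 'ROWS'. ROWS is JSON, a list that holds one entry, the list of rows, each a list of 7 numbers: the shift along the tool's x, y, z in cm, then the turn, a rotation vector about the tool's x, y, z in degrees, then the opening, from 0 (shut) to 1 (fully open). In form: [[[x, y, z, rx, ry, rz, hand], ...]]. A call has 1 to 12 rows; each row shifts and turns the commanded pose from where the row before left it, along the tool's axes as they then stand; what a row does not reach is not made up. A row lasts 1/12 s, in which the tool goes at most 41.7 mm and 7.16 degrees, less where a joint would pass 70% of its speed; a pose out of reach is approached as far as the arm can. A call with a gripper value outside its range is refused whole. The fingers move at their own pace and stop on an object; the grip force is fixed at half the most. Time passes only in rows, so rows that do not move let the fingers close. It gives the time, the measured TCP pose, the force and the opening at its end, in the units of the state.
- ctrl.get_obs(): the state, without advancing time (a new reading comes with each control period).
- snapshot(name): name is "side" or "top" or "wrist"; returns a dict with "image" (384x512x3 uint8, red, green, blue), "camera_matrix" (3x3 intrinsics, pixels), "dist_coeffs" ([k1, k2, p1, p2, k3] as OpenCV has them; the pictures are not rectified), "eye" and "orientation" of the camera in the world; the wrist camera has in their place "mount" (4x4, takes a point from camera to tool coordinates, whose origin is the TCP and whose axes are the tool frame's). Camera axes: x right, y down, z forward; pixel columns grow to the right and rows downward; lengths in m; the calibration is good to about 2 mm. A picture is of the moment at which its call begins: read the wrist's pose just before it. There is no depth.
- ctrl.close_job(): hands the job in, once; it reports no verdict.
Trained networks look in a picture, given as the dict that the camera call returned (one of the last four; its "shot" number tells which), for a name from the list of things; names that differ only in an ending like _2 or _b are one class to them, and where a whole thing is asked for, a point or a joint stands for the part that bears it (a point fixed in the world has none). Each returns a list of dicts, best first, with "confidence" (0 to 1); they miss things now and then, are a little off and sometimes report something else, mostly with a low value. They report only what shows in the picture. A call takes as long as a camera call. They do not tell look-alikes from the thing itself.
- silhouettes(picture, thing): "mask" (384x512 bool, what is visible of it) and "bbox" ([left, top, width, height] in pixels, round what is visible of it).
The state is a dict: "clock": time; "joint_pos": joint angles; "qvel": joint speeds; "tau": joint torques, N m; "tool_pos": TCP position; "orientation": TCP orientation; "force": force on the tool from outside, world axes, zero at the start; "moment": the same for the moment, N m; "opening": finger opening in m.
Only numpy, scipy, OpenCV 4.12 (cv2) and the standard library are available. Lean on these libraries where they do the work, as an engineer would, in place of code of your own. Each camera call takes 0.05 s, during which the arm holds its last target.

## Working session

There is one attempt and no reset: what is moved stays moved. The work goes in short steps, Python scripts to look and compute and a shell command to move; the robot and the scene stay as the last step left them, time stands still between calls to the robot, and variables do not carry over. Pictures are saved under pics/ and viewed, and the job is handed in when it is done.

```bash
ls; mkdir -p pics; cat > h.py <<'E'
import numpy as np, cv2
from plant import ctrl, snapshot, silhouettes
from scipy.spatial.transform import Rotation as R
def save(n,im): cv2.imwrite(f'pics/{n}.png',cv2.cvtColor(im,cv2.COLOR_RGB2BGR))
E
python3 - <<'E'
from h import *
o=ctrl.get_obs(); print({k:np.round(v,4) for k,v in o.items()}, ctrl.tcp_to_grasp)
for n in('side','top','wrist'):
    p=snapshot(n); save(n+'0',p['image']); print(n,{k:(np.round(v,4).tolist()) for k,v in p.items() if k!='image'})
E
```

```text
pics
{'clock': np.float64(0.0), 'joint_pos': array([ 8.73222e+01,  2.05905e+01,  6.32600e-01, -2.19000e-02,
       -7.01357e+01, -1.65090e+01]), 'qvel': array([ 0.0101, -0.092 , -0.0641, -0.0698, -0.0095, -0.0892]), 'tau': array([ 8.00000e-04, -5.82725e+01,  2.93046e+01,  6.99710e+00,
        7.10000e-03, -2.00000e-04]), 'tool_pos': array([0.2217, 0.637 , 0.2055]), 'orientation': array([-8.990450e+01,  6.900000e-03,  1.608058e+02]), 'force': array([-0.1578,  0.4965, -0.8311]), 'moment': array([-0.023 ,  0.0161,  0.0209]), 'opening': np.float64(0.0878)} 0.0188
side {'camera_matrix': [[459.9606, 0.0, 256.0694], [0.0, 459.9606, 189.1609], [0.0, 0.0, 1.0]], 'dist_coeffs': [-0.0373, 0.0, 0.0, 0.0, 0.0], 'eye': [0.5176, 1.2295, 1.239], 'orientation': [-133.2135, 1.1799, -178.855], 'shot': 1}
top {'camera_matrix': [[386.0437, 0.0, 252.44], [0.0, 386.0437, 188.8392], [0.0, 0.0, 1.0]], 'dist_coeffs': [-0.0705, 0.0, 0.0, 0.0, 0.0], 'eye': [0.4434, -0.0231, 1.2344], 'orientation': [-174.4413, 0.354, -89.4188], 'shot': 2}
wrist {'camera_matrix': [[292.6485, 0.0, 258.0582], [0.0, 292.6485, 193.675], [0.0, 0.0, 1.0]], 'dist_coeffs': [-0.0205, 0.0, 0.0, 0.0, 0.0], 'mount': [[0.0006, 0.9602, 0.2792, -0.075], [-0.0007, -0.2792, 0.9602, -0.1783], [1.0, -0.0008, 0.0005, -0.0003], [0.0, 0.0, 0.0, 1.0]], 'shot': 3}
```

View pics/side0.png

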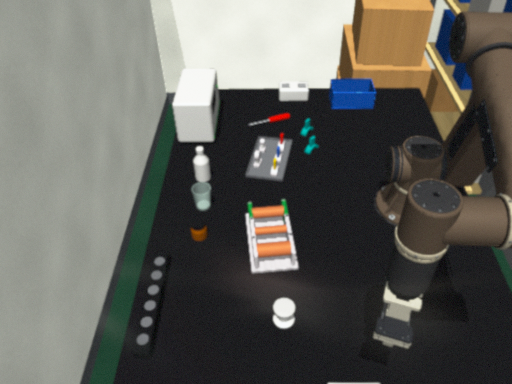

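View pics/top0.png

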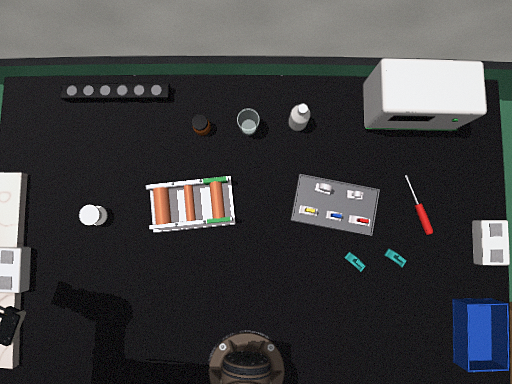

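View pics/wrist0.png

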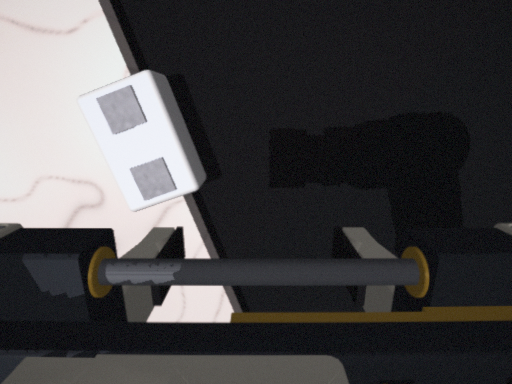

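The stand is at about (192,203) in the top view, with green plates at (216,181) and (218,221). The tray is at (335,205), with yellow, blue and red tabs at (311,211), (336,216) and (361,220). The turquoise look-alikes are at (355,261) and (396,257). Next I'll zoom in.

```bash
python3 - <<'E'
from h import *
im=cv2.cvtColor(cv2.imread('pics/top0.png'),cv2.COLOR_BGR2RGB)
a=cv2.resize(im[165:245,135:255],None,fx=6,fy=6,interpolation=cv2.INTER_CUBIC); save('t_stand',a)
a=cv2.resize(im[165:275,280:420],None,fx=5,fy=5,interpolation=cv2.INTER_CUBIC); save('t_tray',a)
E
```

```text
(no output)
```

View pics/t_stand.png

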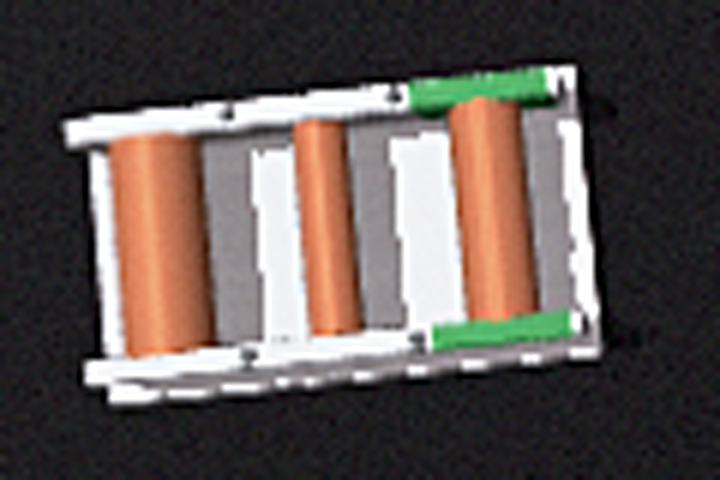

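View pics/t_tray.png

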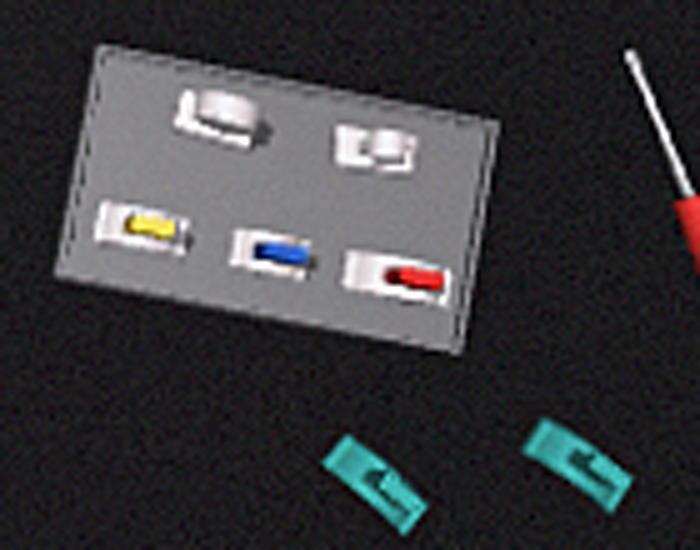

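Candidates:
- Yellow leaf: tab at (310,210) in the top view.
- Blue leaf: tab at (336,215).
- Red leaf: tab at (362,220).
- Turquoise look-alikes to leave alone: (355,261) and (396,257).
- Convex bystanders: (324,187) and (355,194).

The green-place pipe looks like the middle size, so yellow is the likely fit. I'll get coarse poses now, then look closely with the wrist camera.

```bash
cat >> h.py <<'E'
def cam(p,o=None):
    if 'eye' in p:
        return R.from_euler('xyz',p['orientation'],degrees=True).as_matrix(),np.array(p['eye'])
    Rt=R.from_euler('xyz',o['orientation'],degrees=True).as_matrix(); M=np.array(p['mount'])
    return Rt@M[:3,:3], Rt@M[:3,3]+np.array(o['tool_pos'])
def unproj(p,uv,z,o=None):
    Rc,e=cam(p,o); uv=np.array(uv,float).reshape(-1,1,2)
    n=cv2.undistortPoints(uv,np.array(p['camera_matrix']),np.array(p['dist_coeffs'])).reshape(-1,2)
    d=np.c_[n,np.ones(len(n))]@Rc.T
    z=np.broadcast_to(z,len(n)); return e+d*((z-e[2])/d[:,2])[:,None]
def proj(p,X,o=None):
    Rc,e=cam(p,o); Xc=(np.array(X,float).reshape(-1,3)-e)@Rc
    return cv2.projectPoints(Xc,np.zeros(3),np.zeros(3),np.array(p['camera_matrix']),np.array(p['dist_coeffs']))[0].reshape(-1,2)
E
python3 - <<'E'
from h import *
p=snapshot('top')
c=lambda x,y:(135+x/6-.4,165+y/6-.4)
t=lambda x,y:(280+x/5-.4,165+y/5-.4)
print('plate corners top',np.round(unproj(p,[c(410,97),c(546,84),c(550,68),c(574,316),c(433,330)],.078),4))
tr=unproj(p,[t(98,45),t(498,122),t(462,353),t(55,275)],.012);print('tray',np.round(tr,4), np.linalg.norm(np.diff(tr,axis=0),axis=1))
print('tabs',np.round(unproj(p,[t(150,222),t(280,248),t(415,272)],[.066,.063,.069]),4))
E
```

```text
plate corners top [[0.5789 0.1351 0.078 ]
 [0.5861 0.0666 0.078 ]
 [0.5943 0.0647 0.078 ]
 [0.4698 0.0507 0.078 ]
 [0.462  0.121  0.078 ]]
tray [[ 0.6126 -0.1632  0.012 ]
 [ 0.5656 -0.4199  0.012 ]
 [ 0.4185 -0.394   0.012 ]
 [ 0.4658 -0.1358  0.012 ]] [0.26092944 0.14934265 0.26247005]
tabs [[ 0.4973 -0.1884  0.066 ]
 [ 0.4823 -0.2679  0.063 ]
 [ 0.4683 -0.3487  0.069 ]]
```

```bash
cat >> h.py <<'E'
def plan(tgt,yaw,n,hand,o=None):
    """rows (rounded) from current pose to tgt TCP, tool pointing down, given yaw"""
    o=o or ctrl.get_obs()
    P=np.array(o['tool_pos']); Ro=R.from_euler('xyz',o['orientation'],degrees=True); Rt=R.from_euler('xyz',[-90,0,yaw],degrees=True)
    rv=np.round((Ro.inv()*Rt).as_rotvec(degrees=True)/n,2); rows=[];Rc=Ro;Pc=P.copy()
    for i in range(n):
        d=np.round(Rc.inv().apply(P+(np.array(tgt)-P)*(i+1)/n-Pc)*100,2)
        rows.append([float(x) for x in d]+[float(x) for x in rv]+[hand]); Pc=Pc+Rc.apply(d/100); Rc=Rc*R.from_rotvec(rv,degrees=True)
    print('[['+','.join('['+','.join('%g'%x for x in r)+']' for r in rows)+']]'); print('end',Pc,Rc.as_euler('xyz',degrees=True), 'rowlen mm',np.linalg.norm(np.array(tgt)-P)/n*1000)
E
python3 -c "
from h import *
plan([.52,.15,.25],96,15,1)"
```

```text
[[[-2.95,-0.29,2.41,-0,4.32,-0,1],[-3.11,-0.29,2.19,-0,4.32,-0,1],[-3.28,-0.29,1.95,-0,4.32,-0,1],[-3.41,-0.3,1.69,-0,4.32,-0,1],[-3.53,-0.29,1.43,-0,4.32,-0,1],[-3.63,-0.29,1.16,-0,4.32,-0,1],[-3.7,-0.29,0.88,-0,4.32,-0,1],[-3.76,-0.29,0.61,-0,4.32,-0,1],[-3.8,-0.29,0.31,-0,4.32,-0,1],[-3.81,-0.29,0.03,-0,4.32,-0,1],[-3.8,-0.29,-0.25,-0,4.32,-0,1],[-3.77,-0.3,-0.54,-0,4.32,-0,1],[-3.72,-0.29,-0.83,-0,4.32,-0,1],[-3.64,-0.29,-1.1,-0,4.32,-0,1],[-3.56,-0.29,-1.37,-0,4.32,-0,1]]]
end [0.51997608 0.14995064 0.25000009] [-8.99817352e+01  5.40361850e-02  9.60154290e+01] rowlen mm 38.1989352404426
```

```bash
python3 -m pendant '[[[-2.95,-0.3,2.4,0,4.3,0,0.35],[-3.1,-0.3,2.2,0,4.3,0,0.35],[-3.3,-0.3,1.95,0,4.3,0,0.35],[-3.4,-0.3,1.7,0,4.3,0,0.35],[-3.5,-0.3,1.4,0,4.3,0,0.35],[-3.6,-0.3,1.2,0,4.3,0,0.35],[-3.7,-0.3,0.9,0,4.3,0,0.35],[-3.75,-0.3,0.6,0,4.3,0,0.35],[-3.8,-0.3,0.3,0,4.3,0,0.35],[-3.8,-0.3,0,0,4.3,0,0.35],[-3.8,-0.3,-0.25,0,4.3,0,0.35],[-3.8,-0.3,-0.5,0,4.3,0,0.35]]]'
python3 -m pendant '[[[-3.7,-0.3,-0.8,0,4.3,0,0.35],[-3.6,-0.3,-1.1,0,4.3,0,0.35],[-3.55,-0.3,-1.4,0,4.3,0,0.35],[0,0,0,0,0,0,0.35],[0,0,0,0,0,0,0.35]]]'
python3 - <<'E'
from h import *
import pickle
o=ctrl.get_obs();p=snapshot('wrist');print(o['tool_pos'],o['orientation'],o['clock'],o['force']);save('w1',p['image']);pickle.dump((o,p),open('w1.pkl','wb'))
E
```

```text
clock: 1.2
tool_pos: [0.461, 0.2465, 0.2428]
orientation: [-90.0, -0.0, 109.0]
force: [0.9, 0.9, -0.5]
opening: 0.031
clock: 1.62
tool_pos: [0.5211, 0.1497, 0.2513]
orientation: [-90.0, 0.0, 96.1]
force: [-0.2, 1.7, -0.2]
opening: 0.0305
[0.52105185 0.14972846 0.25129427] [-8.99842519e+01  4.64076870e-03  9.60936719e+01] 1.6167 [-0.18772388  1.65638129 -0.15040904]
```

View pics/w1.png

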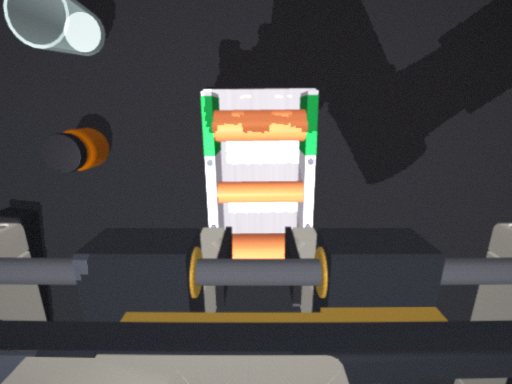

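The wrist view shows the green-marked pipe at rows 111-140, columns 216-305. The far green plate (world +x) is on the left at columns 203-216. Now I'll fit the pose and radius.

```bash
python3 - <<'E'
from h import *
import pickle
o,p=pickle.load(open('w1.pkl','rb')); im=p['image']
save('w1c',cv2.resize(im[85:165,190:330],None,fx=5.5,fy=5.5,interpolation=cv2.INTER_CUBIC))
hsv=cv2.cvtColor(im,cv2.COLOR_RGB2HSV).astype(int)
cop=(hsv[...,0]<18)&(hsv[...,1]>110)&(hsv[...,2]>60)
up,lo=[],[]
for c in range(225,300,3):
    r=np.where(cop[90:160,c])[0]+90
    up.append((c,r.min()-.5)); lo.append((c,r.max()+.5))
print('up',[a[1] for a in up]);print('lo',[a[1] for a in lo])
green=(hsv[...,0]>45)&(hsv[...,0]<80)&(hsv[...,1]>120)&(hsv[...,2]>50)
for r in range(94,160,4):
    g=np.where(green[r])[0]; print(r,[ (s[0],s[-1]) for s in np.split(g,np.where(np.diff(g)>1)[0]+1)] if len(g) else '')
# fit pipe y0, yaw, r: silhouette tangency
from scipy.optimize import least_squares
Rc,e=cam(p,o)
def rays(uv):
    n=cv2.undistortPoints(np.array(uv,float).reshape(-1,1,2),np.array(p['camera_matrix']),np.array(p['dist_coeffs'])).reshape(-1,2)
    d=np.c_[n,np.ones(len(n))]@Rc.T; return d/np.linalg.norm(d,axis=1)[:,None]
du,dl=rays(up),rays(lo)
def f(q,z=.06):
    y0,yaw,r=q; a=np.array([np.cos(yaw),np.sin(yaw),0]); P0=np.array([.52,y0,z])
    def dist(d): 
        n=np.cross(d,a); n/=np.linalg.norm(n,axis=1)[:,None]; return (P0-e)@n.T
    return np.r_[np.abs(dist(du))-r, np.abs(dist(dl))-r]*1000
s=least_squares(f,[.09,.1,.019],loss='soft_l1'); print('y at x=.52',s.x[0],'yaw',np.degrees(s.x[1]),'r',s.x[2],'rms',np.sqrt(np.mean(f(s.x)**2)))
E
```

```text
up [np.float64(110.5), np.float64(110.5), np.float64(110.5), np.float64(110.5), np.float64(110.5), np.float64(110.5), np.float64(110.5), np.float64(110.5), np.float64(110.5), np.float64(110.5), np.float64(110.5), np.float64(110.5), np.float64(109.5), np.float64(109.5), np.float64(109.5), np.float64(109.5), np.float64(109.5), np.float64(109.5), np.float64(109.5), np.float64(109.5), np.float64(109.5), np.float64(109.5), np.float64(109.5), np.float64(109.5), np.float64(109.5)]
lo [np.float64(140.5), np.float64(139.5), np.float64(139.5), np.float64(139.5), np.float64(139.5), np.float64(139.5), np.float64(139.5), np.float64(139.5), np.float64(139.5), np.float64(139.5), np.float64(139.5), np.float64(139.5), np.float64(139.5), np.float64(139.5), np.float64(139.5), np.float64(139.5), np.float64(139.5), np.float64(139.5), np.float64(139.5), np.float64(139.5), np.float64(139.5), np.float64(139.5), np.float64(139.5), np.float64(139.5), np.float64(139.5)]
94 
98 [(np.int64(200), np.int64(217)), (np.int64(301), np.int64(318))]
102 [(np.int64(200), np.int64(217)), (np.int64(301), np.int64(318))]
1
[... 300 characters left out ...]
nt64(211)), (np.int64(308), np.int64(317))]
126 [(np.int64(202), np.int64(211)), (np.int64(308), np.int64(317))]
130 [(np.int64(202), np.int64(211)), (np.int64(308), np.int64(317))]
134 [(np.int64(202), np.int64(212)), (np.int64(307), np.int64(317))]
138 [(np.int64(203), np.int64(213)), (np.int64(306), np.int64(317))]
142 [(np.int64(203), np.int64(216)), (np.int64(300), np.int64(316))]
146 [(np.int64(203), np.int64(219)), (np.int64(300), np.int64(316))]
150 [(np.int64(203), np.int64(218)), (np.int64(301), np.int64(316))]
154 [(np.int64(204), np.int64(215)), (np.int64(305), np.int64(316))]
158 
y at x=.52 0.09324759390771795 yaw 6.691892375674852 r 0.017752508770151096 rms 0.33842421983960536
```

View pics/w1c.png

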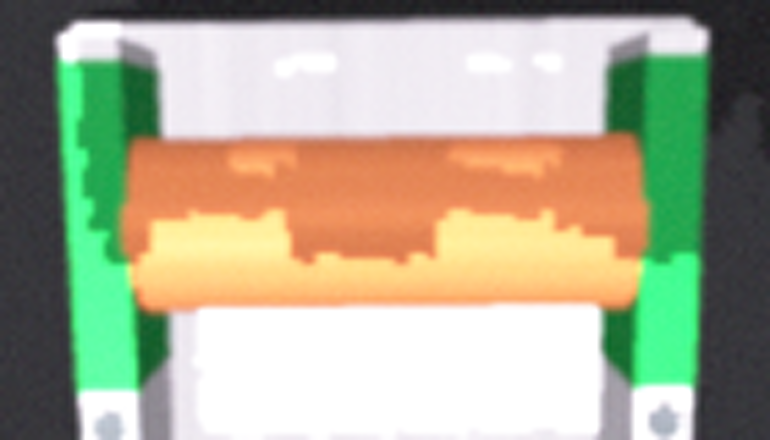

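```bash
python3 - <<'E'
from h import *
import pickle
o,p=pickle.load(open('w1.pkl','rb'))
c=lambda x,y:(190+x/5.5-.4,85+y/5.5-.4)
X=unproj(p,[c(122,60),c(137,388),c(645,58),c(636,388),c(58,60),c(78,388),c(708,58),c(693,388)],.078,o); print(np.round(X,4))
y=np.radians(6.4);a=np.array([np.cos(y),np.sin(y)]);b=np.array([-a[1],a[0]])
A=np.array([.52,.0932]); 
print('along',np.round((X[:,:2]-A)@a*1000,1)); print('across',np.round((X[:,:2]-A)@b*1000,1))
for i in (0,2,4,6): d=X[i+1]-X[i]; print('yaw',np.degrees(np.arctan2(-d[0],d[1])))
E
```

```text
[[0.5828 0.0659 0.078 ]
 [0.5752 0.134  0.078 ]
 [0.4748 0.0541 0.078 ]
 [0.4664 0.1224 0.078 ]
 [0.596  0.0673 0.078 ]
 [0.5881 0.1353 0.078 ]
 [0.4617 0.0527 0.078 ]
 [0.4539 0.1211 0.078 ]]
along [ 59.4  59.4 -49.3 -50.   72.7  72.3 -62.4 -62.5]
across [-34.1  34.4 -33.8  35.  -34.2  34.3 -33.8  35.1]
yaw 6.374014076683246
yaw 6.9855764823649285
yaw 6.680396334056096
yaw 6.492517925912318
```

```bash
python3 -c "
from h import *
plan([.506,-.14,.215],79.5,8,.35)"
```

```text
[[[-3.59,0.45,0.57,-0,2.09,-0,0.35],[-3.62,0.46,0.45,-0,2.09,-0,0.35],[-3.62,0.45,0.31,-0,2.09,-0,0.35],[-3.64,0.45,0.17,-0,2.09,-0,0.35],[-3.64,0.45,0.05,-0,2.09,-0,0.35],[-3.64,0.46,-0.09,-0,2.09,-0,0.35],[-3.63,0.45,-0.22,-0,2.09,-0,0.35],[-3.62,0.45,-0.35,-0,2.09,-0,0.35]]]
end [ 0.50597043 -0.13999328  0.21501983] [-8.99749624e+01  5.98363725e-03  7.94952340e+01] rowlen mm 36.674963120374954
```

```bash
python3 -m pendant '[[[-3.6,0.45,0.57,0,2.1,0,0.35],[-3.6,0.45,0.45,0,2.1,0,0.35],[-3.6,0.45,0.3,0,2.1,0,0.35],[-3.6,0.45,0.2,0,2.1,0,0.35],[-3.6,0.45,0.05,0,2.1,0,0.35],[-3.6,0.45,-0.1,0,2.1,0,0.35],[-3.6,0.45,-0.2,0,2.1,0,0.35],[-3.6,0.45,-0.35,0,2.1,0,0.35],[0,0,0,0,0,0,0.35],[0,0,0,0,0,0,0.35]]]'
python3 - <<'E'
from h import *
import pickle
o=ctrl.get_obs();p=snapshot('wrist');print(o['tool_pos'],o['orientation'],o['clock'],o['force']);save('w2',p['image']);pickle.dump((o,p),open('w2.pkl','wb'))
s=silhouettes(p,'leaf_yellow');print([(x['confidence'],x['bbox']) for x in s])
E
```

```text
clock: 2.5
tool_pos: [0.5055, -0.1377, 0.2149]
orientation: [-89.9, 0.0, 79.5]
force: [0.4, 1.2, 0.3]
opening: 0.0306
[ 0.50548387 -0.13765556  0.21493703] [-8.99413785e+01  7.52415442e-03  7.94501760e+01] 2.5 [0.41555404 1.21193324 0.34316267]
[(0.63, [249.3, 104.4, 18.1, 48.2]), (0.55, [176.4, 0.0, 27.8, 32.4])]
```

View pics/w2.png

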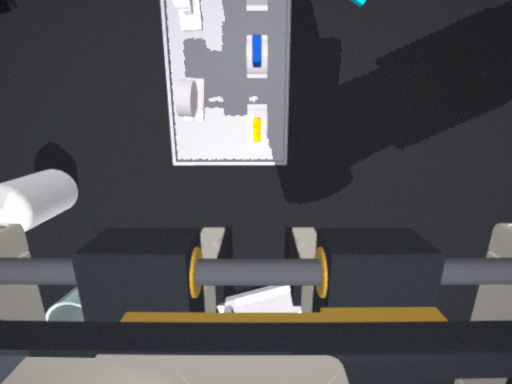

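```bash
python3 - <<'E'
from h import *
import pickle
o,p=pickle.load(open('w2.pkl','rb')); im=p['image']
save('w2c',cv2.resize(im[85:175,210:310],None,fx=6,fy=6,interpolation=cv2.INTER_CUBIC))
hsv=cv2.cvtColor(im,cv2.COLOR_RGB2HSV).astype(int)
m=(hsv[...,0]>20)&(hsv[...,0]<35)&(hsv[...,1]>130); m[:80]=0;m[180:]=0
ys,xs=np.where(m); print(xs.min(),xs.max(),ys.min(),ys.max(),xs.mean(),ys.mean())
for z in (.0662,): print(unproj(p,[(xs.mean(),ys.mean()),(xs.min()-.5,ys.mean()),(xs.max()+.5,ys.mean()),(xs.mean(),ys.min()-.5),(xs.mean(),ys.max()+.5)],z,o))
q=snapshot('top'); print('bottle',unproj(q,[(297,126),(302,108)],[.06,.15]))
c=unproj(p,[(173,163.5),(287.5,163.5),(291,10),(163,10)],.012,o);print(np.round(c,4));
for i,j in((1,0),(2,1)): print(np.degrees(np.arctan2(*(c[j]-c[i])[[1,0]])))
E
```

```text
253 260 118 141 256.55801104972375 129.73480662983425
[[ 0.49684888 -0.19011445  0.0662    ]
 [ 0.50121791 -0.19093179  0.0662    ]
 [ 0.49260459 -0.18932098  0.0662    ]
 [ 0.49444185 -0.20289585  0.0662    ]
 [ 0.49921348 -0.17755892  0.0662    ]]
bottle [[ 0.75539029 -0.15134826  0.06      ]
 [ 0.78501014 -0.15620931  0.15      ]]
[[ 0.6141 -0.1641  0.012 ]
 [ 0.4657 -0.1362  0.012 ]
 [ 0.4334 -0.313   0.012 ]
 [ 0.579  -0.3405  0.012 ]]
-10.620004607675202
79.64198689382594
```

View pics/w2c.png

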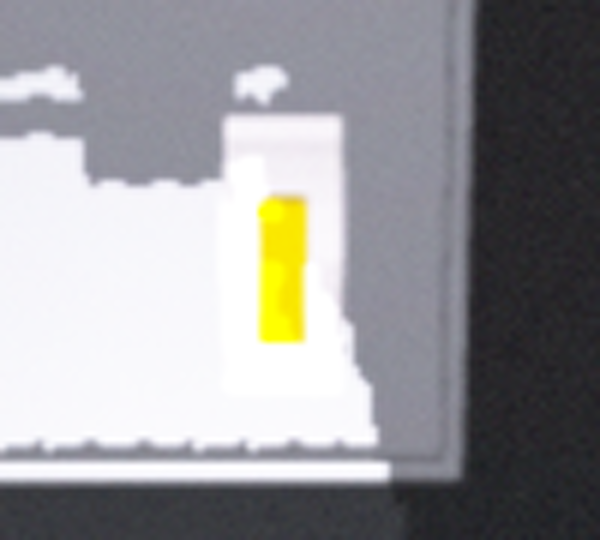

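The crop confirms the choice. The yellow tab is at (256.6,129.7) in the wrist view, at (0.4968,-0.1901), 26 mm wide and standing in its tray corner. I'll go there and grasp it.

```bash
python3 -c "
from h import *
plan([.4968,-.1901,.115],79.5,4,.35)"
```

```text
[[[-1.38,2.51,-0.01,0,0.04,0,0.35],[-1.38,2.52,-0.01,0,0.04,0,0.35],[-1.37,2.51,-0.02,0,0.04,0,0.35],[-1.38,2.52,-0.01,0,0.04,0,0.35]]]
end [ 0.49680596 -0.19009853  0.11495331] [-9.00119090e+01 -1.14157037e-02  7.94838921e+01] rowlen mm 28.665639095081115
```

```bash
python3 -m pendant '[[[-1.4,2.5,0,0,0,0,0.35],[-1.4,2.5,0,0,0,0,0.35],[-1.4,2.5,0,0,0,0,0.35],[-1.3,2.5,-0.05,0,0,0,0.35],[0,0,0,0,0,0,0.35],[0,0,0,0,0,0,0.35]]]'
python3 -c "
from h import *
o=ctrl.get_obs();print(o['tool_pos'],o['orientation'],o['force'])
plan([.4968,-.1901,.033],79.5,4,.35)
p=snapshot('wrist');save('w3',p['image']);print(proj(p,[.4968,-.1901,.0662],o))"
```

```text
clock: 3.15
tool_pos: [0.4961, -0.1904, 0.1147]
orientation: [-89.9, 0.0, 79.6]
force: [0.8, 0.1, 1.1]
opening: 0.0308
[ 0.4960733  -0.19042974  0.11471589] [-8.98571796e+01  3.17491851e-02  7.95913459e+01] [0.75389368 0.06587875 1.14309237]
[[[0.01,2.04,-0.02,-0.04,0.02,-0.01,0.35],[0.01,2.05,-0.02,-0.04,0.02,-0.01,0.35],[0.02,2.04,-0.02,-0.04,0.02,-0.01,0.35],[0.01,2.04,-0.02,-0.04,0.02,-0.01,0.35]]]
end [ 0.49683017 -0.19008515  0.03301471] [-9.00171961e+01 -8.16308215e-03  7.95113021e+01] rowlen mm 20.429945911068884
[[256.68623576 205.16663744]]
```

View pics/w3.png

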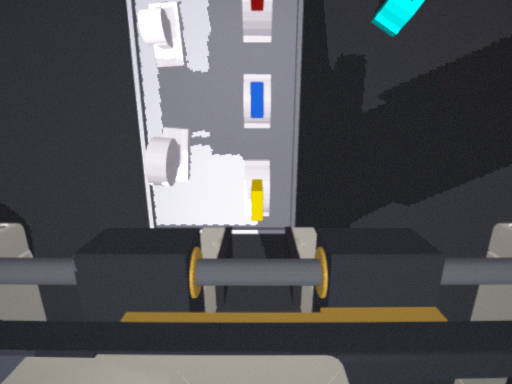

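The tab top is centred near (257,206) against a predicted (256.7,205.2), so we are lined up. Descending straight down to grasp.

```bash
python3 -m pendant '[[[0,2,0,0,0,0,0.35],[0,2,0,0,0,0,0.35],[0,2,0,0,0,0,0.35],[0,2.15,0,0,0,0,0.35],[0,0,0,0,0,0,0.35],[0,0,0,0,0,0,0],[0,0,0,0,0,0,0],[0,0,0,0,0,0,0],[0,0,0,0,0,0,0],[0,0,0,0,0,0,0],[0,0,0,0,0,0,0]]]'
python3 -c "
from h import *
o=ctrl.get_obs();print(o['tool_pos'],o['orientation'],o['force'],o['opening'],o['clock'])"
```

```text
clock: 4.12
tool_pos: [0.4976, -0.1912, 0.0355]
orientation: [-90.1, -0.0, 79.5]
force: [-0.8, 2.3, 7.0]
opening: 0.0097
[ 0.49760835 -0.19123397  0.0355433 ] [-9.01493785e+01 -2.13884167e-02  7.95365189e+01] [-0.83593302  2.25887565  6.98073371] 0.009691994592069812 4.1167
```

```bash
python3 -m pendant '[[[0,0,0,0,0,0,0],[0,0,0,0,0,0,0],[0,-0.5,0,0,0,0,0],[0,-1,0,0,0,0,0],[0,0,0,0,0,0,0],[0,0,0,0,0,0,0]]]'
python3 -c "
from h import *
o=ctrl.get_obs();print(o['tool_pos'],o['orientation'],o['force'],o['opening'],o['clock'])
p=snapshot('side');save('s4',cv2.resize(p['image'][100:240,220:420],None,fx=4,fy=4))
p=snapshot('wrist');save('w4',p['image'])"
```

```text
clock: 4.62
tool_pos: [0.4972, -0.1914, 0.05]
orientation: [-90.1, -0.0, 79.5]
force: [-0.3, 0.2, -0.7]
opening: 0.0099
[ 0.49715481 -0.19139029  0.04997837] [-9.01125165e+01 -1.75201903e-02  7.95141968e+01] [-0.3309977   0.2328681  -0.71230531] 0.009894391884321037 4.6167
```

View pics/s4.png

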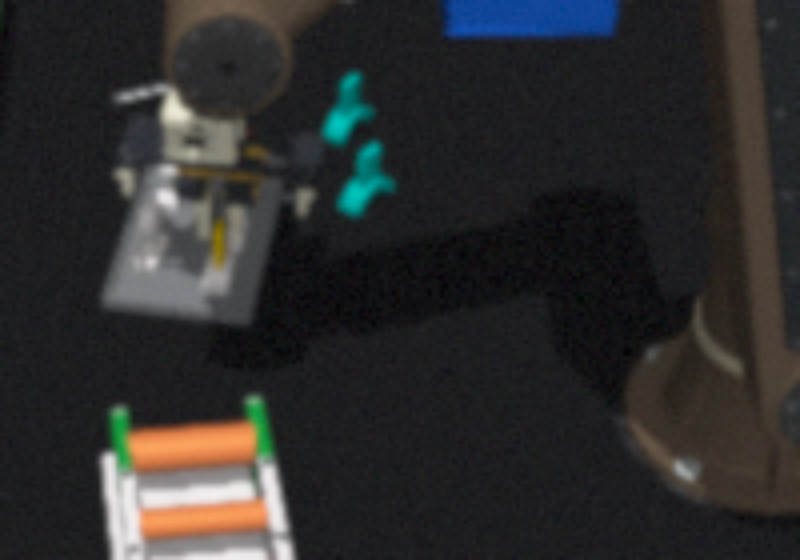

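View pics/w4.png

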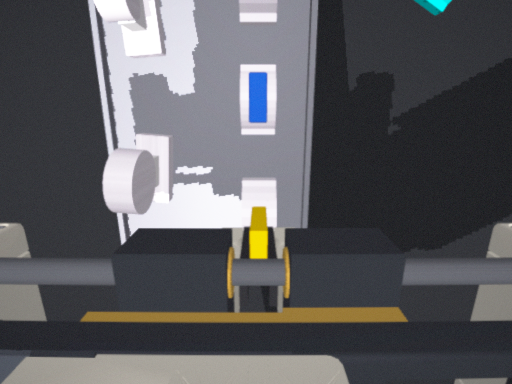

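Grasp and lift are good: the yellow tab is between the fingers at (259,240) and nothing else moved. Next I'll measure the tab offset in the hand and plan the carry.

```bash
python3 - <<'E'
from h import *
o=ctrl.get_obs();p=snapshot('wrist');im=p['image']
save('w4c',cv2.resize(im[165:275,215:305],None,fx=5,fy=5,interpolation=cv2.INTER_CUBIC))
Rt=R.from_euler('xyz',o['orientation'],degrees=True)
f=lambda x,y,z: np.round(proj(p,Rt.apply([x,y,z])+o['tool_pos'],o)[0],1)
for off in(-.002,0,.001,.002):
    print(off,'top near edge',f(off-.013,.0315-.0622,0),'far',f(off+.013,.0315-.0622,0),'low edge',f(off-.013,.0315-.0222,0),'leg end low',f(off-.0285,.0315,0))
# target
y=np.radians(6.5);a=np.array([np.cos(y),np.sin(y)]);b=np.array([-a[1],a[0]]);A=np.array([.5796,.1])
for x in(-.055,): 
    t=A+a*x-b*.0009; print('target xy',t); plan([t[0],t[1],.17],96.5,10,0)
E
```

```text
-0.002 top near edge [257.4 224.3] far [257.5 266.9] low edge [257.5 201.8] leg end low [257.6 172.3]
0 top near edge [257.4 227.7] far [257.5 270.1] low edge [257.5 204.6] leg end low [257.6 175. ]
0.001 top near edge [257.4 229.4] far [257.5 271.6] low edge [257.5 206. ] leg end low [257.6 176.3]
0.002 top near edge [257.4 231.1] far [257.5 273.2] low edge [257.5 207.4] leg end low [257.6 177.6]
target xy [0.52505543 0.09287961]
[[[2.85,-1.21,0.23,-0,-1.7,0,0],[2.85,-1.21,0.15,-0,-1.7,0,0],[2.86,-1.21,0.07,-0,-1.7,0,0],[2.85,-1.22,-0.02,-0,-1.7,0,0],[2.86,-1.21,-0.1,-0,-1.7,0,0],[2.85,-1.21,-0.19,-0,-1.7,0,0],[2.84,-1.21,-0.28,-0,-1.7,0,0],[2.84,-1.21,-0.35,-0,-1.7,0,0],[2.82,-1.21,-0.44,-0,-1.7,0,0],[2.81,-1.21,-0.53,-0,-1.7,0,0]]]
end [0.52505789 0.09291408 0.1699562 ] [-8.99859422e+01 -8.63349833e-03  9.65043989e+01] rowlen mm 31.030120307179885
```

View pics/w4c.png

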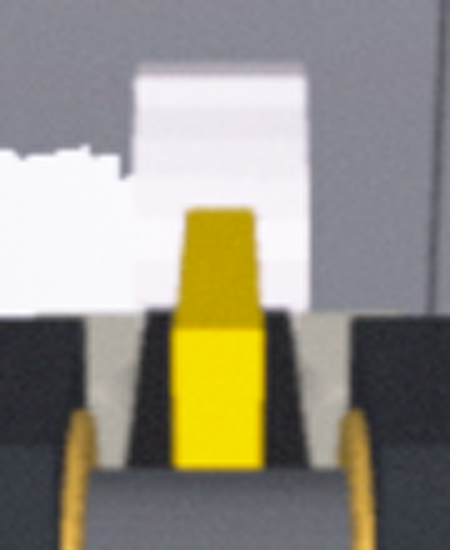

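The tab sits about 1.0 mm toward +tool-x in the hand (near edge at row 230, low edge at row 206). I'll lift and carry it to just above the pipe.

```bash
python3 -m pendant '[[[0,-3,0,0,0,0,0],[2.85,-3,0.23,0,-1.7,0,0],[2.85,-1.5,0.15,0,-1.7,0,0],[2.85,-1.5,0.07,0,-1.7,0,0],[2.85,-1.5,-0.02,0,-1.7,0,0],[2.85,-1.5,-0.1,0,-1.7,0,0],[2.85,0,-0.2,0,-1.7,0,0],[2.85,0,-0.3,0,-1.7,0,0],[2.85,0,-0.35,0,-1.7,0,0],[2.8,0,-0.45,0,-1.7,0,0],[2.8,0,-0.5,0,-1.7,0,0],[0,0,0,0,0,0,0]]]'
python3 -m pendant '[[[0,0,0,0,0,0,0],[0,0,0,0,0,0,0]]]'
python3 -c "
from h import *
o=ctrl.get_obs();print(o['tool_pos'],o['orientation'],o['force'],o['moment'],o['opening'],o['clock'])
plan([.5251,.0928,.112],96.5,3,0)
p=snapshot('wrist');save('w5',p['image'])"
```

```text
clock: 5.77
tool_pos: [0.5259, 0.0964, 0.1685]
orientation: [-90.0, -0.0, 96.8]
force: [0.7, -0.1, -1.2]
opening: 0.0096
clock: 5.93
tool_pos: [0.5248, 0.0925, 0.1684]
orientation: [-89.9, 0.0, 96.5]
force: [-0.4, -0.3, -1.8]
opening: 0.0095
[0.52482989 0.09245616 0.16841039] [-8.99283191e+01  2.54827949e-02  9.65306262e+01] [-0.41087829 -0.31680275 -1.77557124] [0.06247048 0.01480396 0.03174329] 0.009470252402324469 5.9333
[[[0.01,1.88,-0.01,-0.02,0.01,-0.01,0],[0.01,1.88,-0.01,-0.02,0.01,-0.01,0],[0.01,1.88,-0.02,-0.02,0.01,-0.01,0]]]
end [0.52514442 0.09277869 0.11201001] [-8.99883246e+01 -4.49537385e-03  9.65006044e+01] rowlen mm 18.804026880137744
```

View pics/w5.png

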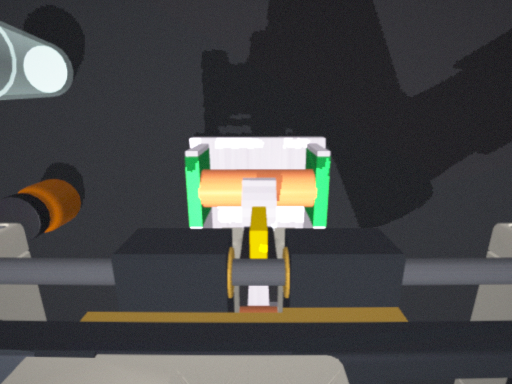

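The leaf is over the green pipe, with the arch near (259,195) and the pipe at rows 170-207, well clear of both plates. I'll descend to just above contact and take a force baseline.

```bash
python3 -m pendant '[[[0,2,0,0,0,0,0],[0,2,0,0,0,0,0],[0,1.5,0,0,0,0,0],[0,0.6,0,0,0,0,0],[0,0,0,0,0,0,0],[0,0,0,0,0,0,0]]]'
cat >> h.py <<'E'
def st(n=6):
    F=[];P=[];Fr=[]
    for i in range(n):
        snapshot('wrist'); o=ctrl.get_obs(); F.append(o['force']);P.append(o['tool_pos'])
    print('clk',o['clock'],'F',np.round(np.mean(F,0),2),'sd',np.round(np.std(F,0),2),'P',np.round(np.mean(P,0),4),'M',np.round(o['moment'],2),'rpy',np.round(o['orientation'],2),'open',round(float(o['opening']),4))
E
python3 -c "
from h import *
st()"
```

```text
clock: 6.48
tool_pos: [0.5256, 0.092, 0.1084]
orientation: [-90.0, 0.0, 96.5]
force: [-0.3, -0.2, -0.4]
opening: 0.0097
clk 6.7833 F [ 0.12  0.16 -1.15] sd [0.3  0.34 0.47] P [0.5259 0.0927 0.1089] M [ 0.13 -0.06 -0.06] rpy [-9.007e+01 -3.000e-02  9.652e+01] open 0.0098
```

```bash
python3 -m pendant '[[[0,0.2,0,0,0,0,0],[0,0.2,0,0,0,0,0],[0,0.2,0,0,0,0,0],[0,0.2,0,0,0,0,0],[0,0.1,0,0,0,0,0],[0,0.1,0,0,0,0,0],[0,0,0,0,0,0,0]]]'
python3 -c "
from h import *
st()"
```

```text
clock: 7.37
tool_pos: [0.5252, 0.0926, 0.0977]
orientation: [-90.0, 0.0, 96.5]
force: [-0.2, -1.0, -1.1]
opening: 0.0095
clk 7.6667 F [-0.16  0.13 -1.31] sd [0.34 0.44 0.35] P [0.5253 0.0926 0.098 ] M [ 0.06 -0.07  0.05] rpy [-90.01  -0.    96.52] open 0.0098
```

```bash
python3 -m pendant '[[[0,0.05,0,0,0,0,0],[0,0.05,0,0,0,0,0],[0,0,0,0,0,0,0]]]'; python3 -m pendant '[[[0,0.05,0,0,0,0,0],[0,0.05,0,0,0,0,0],[0,0,0,0,0,0,0]]]'
python3 -c "
from h import *
st(4)"
```

```text
clock: 7.92
tool_pos: [0.5255, 0.0927, 0.0973]
orientation: [-90.0, -0.0, 96.5]
force: [-0.8, -1.0, 2.4]
opening: 0.0094
clock: 8.17
tool_pos: [0.5257, 0.0927, 0.0973]
orientation: [-90.1, 0.0, 96.5]
force: [-4.6, -1.0, 11.7]
opening: 0.0094
clk 8.3667 F [-4.11  0.31 11.52] sd [0.48 0.7  0.32] P [0.5257 0.0927 0.0973] M [0.03 1.6  0.  ] rpy [-90.07  -0.    96.55] open 0.0096
```

Contact came at TCP z = 0.0973, exactly the height predicted for yellow fully seated on a 19 mm pipe. A smaller pipe would give at most 0.0927 and a larger one at least 0.104, so yellow fits. I'll ease the press to about 7-9 N and start the slide.

```bash
python3 -m pendant '[[[0,-0.03,0,0,0,0,0],[0,0,0,0,0,0,0],[0,0,-0.12,0,0,0,0],[0,0,-0.12,0,0,0,0],[0,0,-0.12,0,0,0,0],[0,0,-0.12,0,0,0,0]]]'
python3 -c "
from h import *
o=ctrl.get_obs();print(o['tool_pos'],o['orientation'],o['force'])"
```

```text
clock: 8.87
tool_pos: [0.5283, 0.0925, 0.0975]
orientation: [-89.8, 0.0, 96.5]
force: [-11.1, -0.5, 16.8]
opening: 0.0099
[0.52833319 0.09249357 0.09753674] [-8.98447230e+01  4.69771388e-02  9.65257795e+01] [-11.08532574  -0.47466898  16.82003003]
```

```bash
python3 -m pendant '[[[0,-0.03,0,0,0,0,0],[0,-0.03,0,0,0,0,0],[0,0,0,0,0,0,0]]]'
python3 -c "
from h import *
st(3)"
```

```text
clock: 9.12
tool_pos: [0.5294, 0.0928, 0.0974]
orientation: [-90.0, 0.0, 96.5]
force: [-4.0, -1.3, 7.0]
opening: 0.0101
clk 9.2667 F [-4.81 -0.97  7.8 ] sd [0.25 0.14 0.55] P [0.5294 0.0927 0.0974] M [-0.13  2.08  0.02] rpy [-8.995e+01  3.000e-02  9.652e+01] open 0.0098
```

```bash
python3 -m pendant '[[[0,0,-0.12,0,0,0,0],[0,0,-0.12,0,0,0,0],[0,0,-0.12,0,0,0,0],[0,0,-0.12,0,0,0,0]]]'; python3 -m pendant '[[[0,0,-0.12,0,0,0,0],[0,0,-0.12,0,0,0,0],[0,0,-0.12,0,0,0,0],[0,0,-0.12,0,0,0,0]]]'
```

```text
clock: 9.6
tool_pos: [0.5324, 0.0927, 0.0977]
orientation: [-89.8, 0.1, 96.5]
force: [-12.0, -0.8, 10.5]
opening: 0.0102
clock: 9.93
tool_pos: [0.5376, 0.0934, 0.0977]
orientation: [-89.8, 0.1, 96.5]
force: [-12.6, 0.4, 18.4]
opening: 0.0098
```

```bash
python3 -m pendant '[[[0,-0.06,-0.12,0,0,0,0],[0,-0.02,-0.12,0,0,0,0],[0,0,-0.12,0,0,0,0]]]'; python3 -m pendant '[[[0,0,-0.12,0,0,0,0],[0,0,-0.12,0,0,0,0],[0,0,-0.12,0,0,0,0]]]'
```

```text
clock: 10.18
tool_pos: [0.5435, 0.0948, 0.0975]
orientation: [-90.0, -0.0, 96.5]
force: [0.1, -0.7, -1.6]
opening: 0.0097
clock: 10.43
tool_pos: [0.5469, 0.0951, 0.0975]
orientation: [-90.0, 0.0, 96.5]
force: [0.4, 0.6, -0.8]
opening: 0.0095
```

```bash
python3 -m pendant '[[[0,0.03,0,0,0,0,0],[0,0,0,0,0,0,0],[0,0,0,0,0,0,0]]]'; python3 -m pendant '[[[0,0.03,0,0,0,0,0],[0,0,0,0,0,0,0],[0,0,0,0,0,0,0]]]'
```

```text
clock: 10.68
tool_pos: [0.547, 0.0951, 0.0974]
orientation: [-90.0, -0.0, 96.5]
force: [-0.4, -0.6, -0.3]
opening: 0.0094
clock: 10.93
tool_pos: [0.547, 0.0951, 0.0973]
orientation: [-90.0, -0.0, 96.5]
force: [-1.0, -0.4, 2.4]
opening: 0.0097
```

```bash
python3 -m pendant '[[[0,0.03,0,0,0,0,0],[0,0,-0.12,0,0,0,0],[0,0,-0.12,0,0,0,0]]]'; python3 -m pendant '[[[0,0,-0.12,0,0,0,0],[0,0,-0.12,0,0,0,0]]]'
```

```text
clock: 11.18
tool_pos: [0.5483, 0.095, 0.0974]
orientation: [-89.9, 0.0, 96.5]
force: [-9.0, 0.9, 13.5]
opening: 0.0099
clock: 11.35
tool_pos: [0.5496, 0.095, 0.0976]
orientation: [-89.8, 0.0, 96.5]
force: [-11.9, -1.0, 18.6]
opening: 0.0098
```

```bash
python3 -m pendant '[[[0,-0.03,-0.12,0,0,0,0],[0,0,-0.12,0,0,0,0]]]'; python3 -m pendant '[[[0,0,-0.12,0,0,0,0],[0,0,-0.12,0,0,0,0]]]'
```

```text
clock: 11.52
tool_pos: [0.5529, 0.0955, 0.0975]
orientation: [-89.9, 0.0, 96.5]
force: [-8.9, -1.0, 12.8]
opening: 0.0097
clock: 11.68
tool_pos: [0.5543, 0.0954, 0.0976]
orientation: [-89.8, 0.1, 96.5]
force: [-12.3, 0.1, 18.0]
opening: 0.0097
```

```bash
python3 -m pendant '[[[0,-0.03,-0.12,0,0,0,0],[0,0,-0.12,0,0,0,0]]]'; python3 -m pendant '[[[0,-0.01,-0.12,0,0,0,0],[0,0,-0.12,0,0,0,0]]]'
```

```text
clock: 11.85
tool_pos: [0.5583, 0.0963, 0.0974]
orientation: [-90.0, 0.0, 96.5]
force: [-6.1, -0.2, 8.5]
opening: 0.0095
clock: 12.02
tool_pos: [0.5603, 0.0963, 0.0975]
orientation: [-89.9, 0.0, 96.5]
force: [-8.3, 0.2, 10.6]
opening: 0.0094
```

```bash
python3 -m pendant '[[[0,0,-0.12,0,0,0,0],[0,0,-0.12,0,0,0,0]]]'; python3 -m pendant '[[[0,0,-0.12,0,0,0,0]]]'
```

```text
clock: 12.18
tool_pos: [0.5624, 0.0965, 0.0975]
orientation: [-89.9, 0.0, 96.5]
force: [0.1, 0.8, 0.1]
opening: 0.0096
clock: 12.27
tool_pos: [0.5641, 0.0968, 0.0975]
orientation: [-89.9, 0.0, 96.5]
force: [-5.6, -0.9, 4.4]
opening: 0.0097
```

```bash
python3 -m pendant '[[[0,0.02,-0.12,0,0,0,0],[0,0,-0.1,0,0,0,0]]]'; python3 -m pendant '[[[0,0,-0.1,0,0,0,0]]]'
```

```text
clock: 12.43
tool_pos: [0.566, 0.0969, 0.0975]
orientation: [-89.9, 0.0, 96.5]
force: [-9.4, -0.7, 12.9]
opening: 0.0095
clock: 12.52
tool_pos: [0.5666, 0.0969, 0.0976]
orientation: [-89.9, 0.0, 96.5]
force: [-11.1, -1.1, 13.9]
opening: 0.0097
```

```bash
python3 -c "
from h import *
o=ctrl.get_obs();P=np.array(o['tool_pos']);y=np.radians(6.5);a=np.array([np.cos(y),np.sin(y)]);print((P[:2]-[.5796,.1])@a)
p=snapshot('wrist');save('w6',cv2.resize(p['image'][120:290,150:370],None,fx=3.6,fy=3.4));print(ctrl.get_obs()['force'])"
```

```text
-0.013231001542972602
[-6.70778857 -0.98644809  3.70885412]
```

View pics/w6.png

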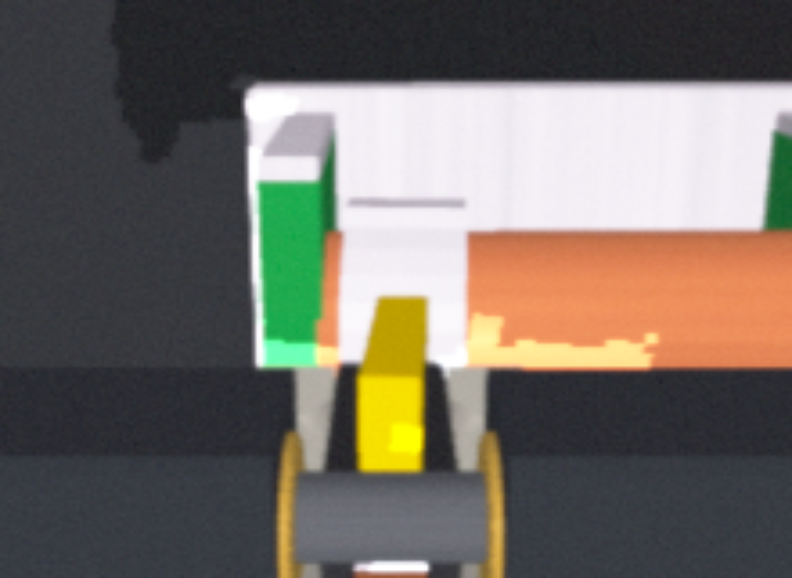

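The leaf still shows about a 3 mm gap to the far plate (columns 322 to 340 in the crop). I'll keep pressing and close it.

```bash
python3 -m pendant '[[[0,0.02,-0.1,0,0,0,0],[0,0,-0.1,0,0,0,0]]]'; python3 -m pendant '[[[0,0,-0.1,0,0,0,0],[0,0,-0.1,0,0,0,0]]]'
```

```text
clock: 12.73
tool_pos: [0.5689, 0.0971, 0.0975]
orientation: [-89.9, 0.1, 96.5]
force: [-9.6, -0.7, 14.9]
opening: 0.0096
clock: 12.9
tool_pos: [0.5701, 0.0971, 0.0977]
orientation: [-89.8, 0.1, 96.5]
force: [-13.1, -0.6, 18.0]
opening: 0.0099
```

```bash
python3 -m pendant '[[[0,-0.03,-0.06,0,0,0,0],[0,0,-0.06,0,0,0,0]]]'; python3 -m pendant '[[[0,0,-0.06,0,0,0,0],[0,0,0,0,0,0,0]]]'
python3 -c "
from h import *
o=ctrl.get_obs();P=np.array(o['tool_pos']);y=np.radians(6.5);a=np.array([np.cos(y),np.sin(y)]);print((P[:2]-[.5796,.1])@a)
p=snapshot('wrist');save('w7',cv2.resize(p['image'][120:290,150:370],None,fx=3.6,fy=3.4));print(ctrl.get_obs()['force'])"
```

```text
clock: 13.07
tool_pos: [0.5714, 0.0972, 0.0977]
orientation: [-89.8, 0.1, 96.5]
force: [-10.8, -0.7, 14.9]
opening: 0.0095
clock: 13.23
tool_pos: [0.5717, 0.0973, 0.0977]
orientation: [-89.8, 0.1, 96.5]
force: [-11.1, -0.6, 15.3]
opening: 0.0099
-0.008168203728593724
[-11.28635786  -1.10439269  15.10833351]
```

View pics/w7.png

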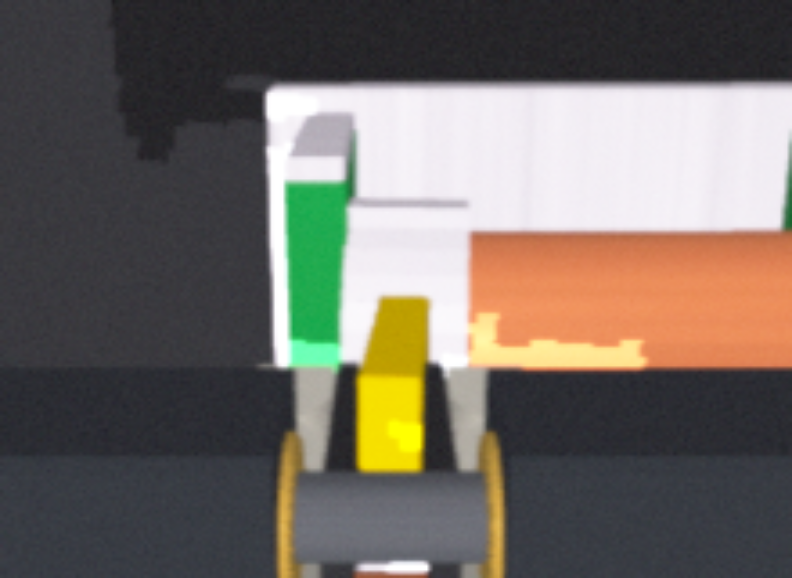

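```bash
python3 -m pendant '[[[0,0,-0.06,0,0,0,0],[0,0,-0.06,0,0,0,0]]]'
python3 -m pendant '[[[0,0,-0.06,0,0,0,0],[0,0,0,0,0,0,0]]]'
```

```text
clock: 13.45
tool_pos: [0.5725, 0.0973, 0.0978]
orientation: [-89.8, 0.1, 96.5]
force: [-13.7, -0.8, 16.9]
opening: 0.0097
clock: 13.62
tool_pos: [0.573, 0.0973, 0.0979]
orientation: [-89.7, 0.1, 96.5]
force: [-14.0, -0.5, 17.9]
opening: 0.0099
```

```bash
python3 -c "
from h import *
p=snapshot('wrist');save('w8',cv2.resize(p['image'][120:290,150:370],None,fx=3.6,fy=3.4))
p=snapshot('side');save('s8',cv2.resize(p['image'][180:290,220:330],None,fx=5,fy=5,interpolation=cv2.INTER_CUBIC))"
```

```text
(no output)
```

View pics/w8.png

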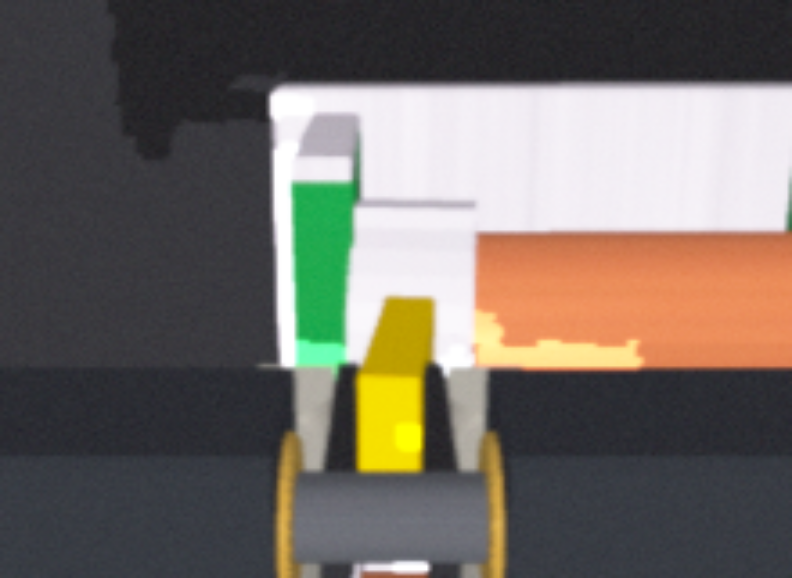

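View pics/s8.png

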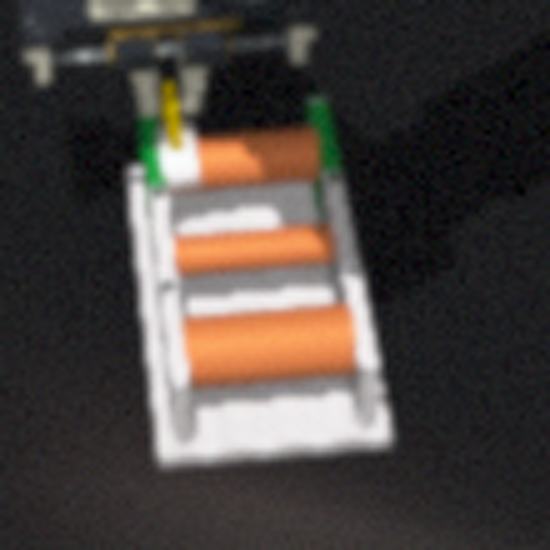

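Between the last two pictures the tool advanced 1.3 mm but the leaf stayed against the plate. It now slips or tips slightly in the grip, so it is touching. I'll take back that over-push with the press on, then check.

```bash
python3 -m pendant '[[[0,0,0.08,0,0,0,0],[0,0,0.08,0,0,0,0],[0,0,0,0,0,0,0],[0,0,0,0,0,0,0]]]'; python3 -c "
from h import *
st(3)
p=snapshot('wrist');save('w9',cv2.resize(p['image'][120:290,150:370],None,fx=3.6,fy=3.4))"
```

```text
clock: 14.05
tool_pos: [0.5718, 0.0972, 0.0977]
orientation: [-89.8, 0.1, 96.5]
force: [-11.1, -0.7, 14.5]
opening: 0.01
clk 14.2 F [-11.13  -1.58  14.85] sd [0.23 0.42 0.15] P [0.5718 0.0972 0.0977] M [-0.34  4.66 -0.04] rpy [-8.979e+01  7.000e-02  9.651e+01] open 0.01
```

View pics/w9.png

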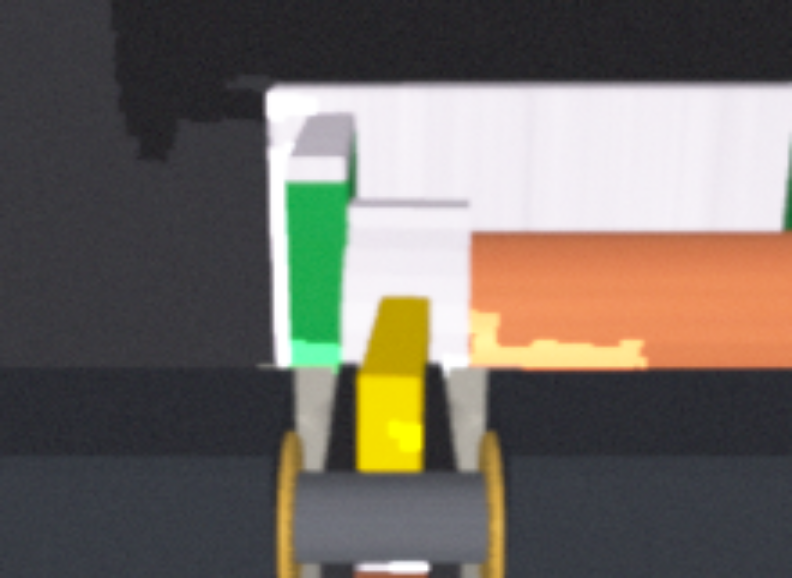

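```bash
python3 -m pendant '[[[0,0,0.08,0,0,0,0],[0,0,0.08,0,0,0,0],[0,0,0,0,0,0,0]]]'; python3 -m pendant '[[[0,0,0.08,0,0,0,0],[0,0,0,0,0,0,0]]]'; python3 -c "
from h import *
st(3)
p=snapshot('wrist');save('w10',cv2.resize(p['image'][120:290,150:370],None,fx=3.6,fy=3.4))"
```

```text
clock: 14.5
tool_pos: [0.5709, 0.0972, 0.0976]
orientation: [-89.9, 0.1, 96.5]
force: [-8.0, -0.7, 10.9]
opening: 0.0098
clock: 14.67
tool_pos: [0.5705, 0.0972, 0.0975]
orientation: [-89.9, 0.1, 96.5]
force: [-7.2, -1.7, 9.2]
opening: 0.0097
clk 14.8167 F [-6.89 -1.41  9.92] sd [0.4  0.58 0.55] P [0.5705 0.0972 0.0975] M [-0.56  2.73  0.03] rpy [-8.989e+01  5.000e-02  9.651e+01] open 0.0095
```

View pics/w10.png

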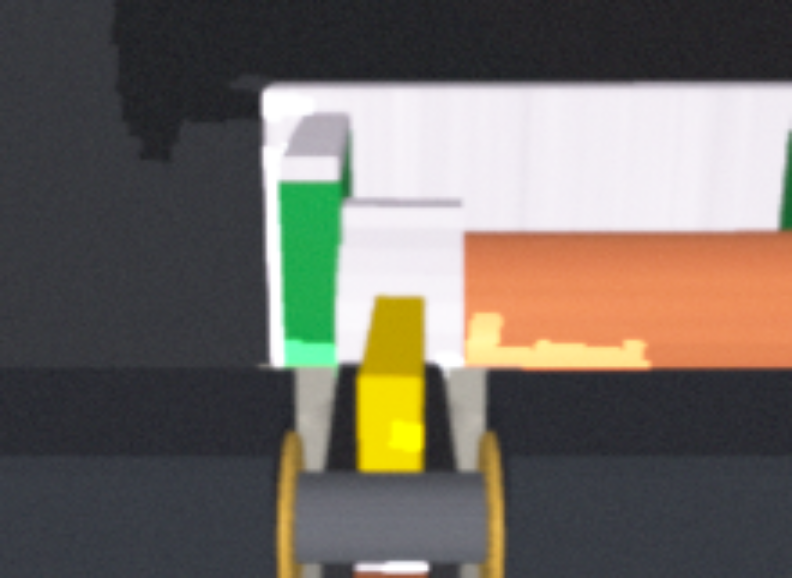

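```bash
python3 -m pendant '[[[0,0,0.06,0,0,0,0],[0,0,0.06,0,0,0,0],[0,0,0,0,0,0,0],[0,0,0,0,0,0,0]]]'; python3 -c "
from h import *
st(3)
p=snapshot('wrist');save('w11',cv2.resize(p['image'][120:290,150:370],None,fx=3.6,fy=3.4))"
```

```text
clock: 15.2
tool_pos: [0.5699, 0.0972, 0.0975]
orientation: [-90.0, 0.0, 96.5]
force: [-3.8, -2.2, 6.3]
opening: 0.0097
clk 15.35 F [-3.85 -1.53  7.3 ] sd [0.05 0.3  0.59] P [0.57   0.0972 0.0975] M [-0.58  1.7   0.  ] rpy [-8.996e+01  4.000e-02  9.652e+01] open 0.0097
```

View pics/w11.png

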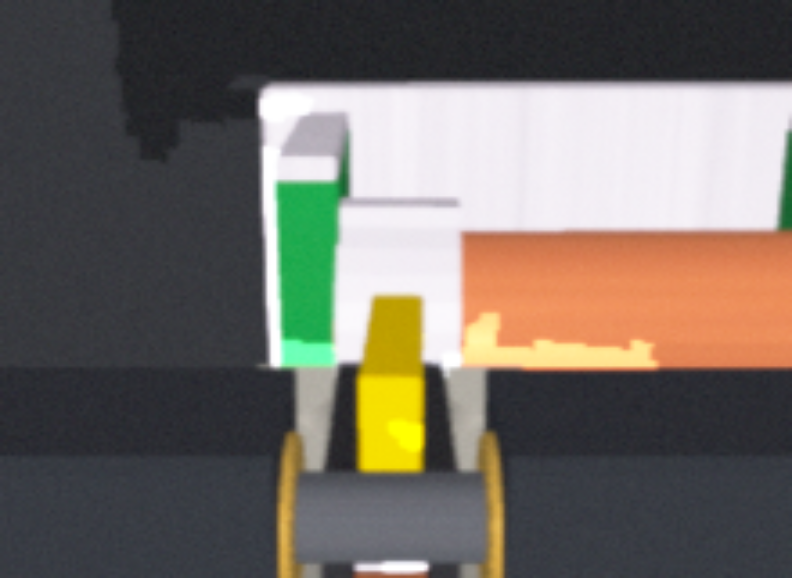

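The leaf still sits against the plate, upright, with about 8 N press and the over-push gone. Release and lift straight up.

```bash
python3 -m pendant '[[[0,-0.03,0,0,0,0,0],[0,0,0,0,0,0,0],[0,0,0,0,0,0,0.35],[0,0,0,0,0,0,0.35],[0,0,0,0,0,0,0.35],[0,0,0,0,0,0,0.35]]]'; python3 -c "
from h import *
o=ctrl.get_obs();print(o['opening'])
p=snapshot('wrist');save('w12',cv2.resize(p['image'][120:290,150:370],None,fx=3.6,fy=3.4))"
```

```text
clock: 15.9
tool_pos: [0.5706, 0.0981, 0.0975]
orientation: [-90.0, -0.0, 96.5]
force: [-1.0, -0.5, 0.3]
opening: 0.0284
0.028403915611726775
```

View pics/w12.png

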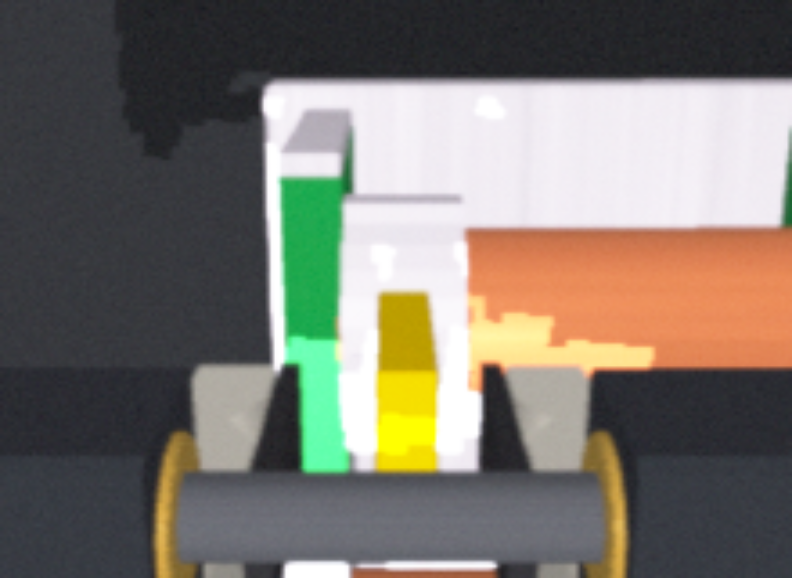

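```bash
python3 -m pendant '[[[0,-1,0,0,0,0,0.35],[0,-2,0,0,0,0,0.35],[0,-3,0,0,0,0,0.35],[1.5,-3,0,0,0,0,0.35],[3,-1,0,0,0,0,0.35],[0,0,0,0,0,0,0.35],[0,0,0,0,0,0,0.35]]]'; python3 -c "
from h import *
import pickle
o=ctrl.get_obs();print(o['tool_pos'],o['orientation'],o['clock'])
p=snapshot('wrist');pickle.dump((o,p),open('w13.pkl','wb'));save('w13',cv2.resize(p['image'][60:230,150:370],None,fx=3.6,fy=3.4))
p=snapshot('side');save('s13',cv2.resize(p['image'][100:290,200:350],None,fx=4,fy=3,interpolation=cv2.INTER_CUBIC))"
```

```text
clock: 16.53
tool_pos: [0.5655, 0.1439, 0.1994]
orientation: [-90.1, -0.1, 96.6]
force: [-0.6, -0.6, -0.1]
opening: 0.0305
[0.56553832 0.14386157 0.19935687] [-9.01431020e+01 -7.14956374e-02  9.66204816e+01] 16.5333
```

View pics/w13.png

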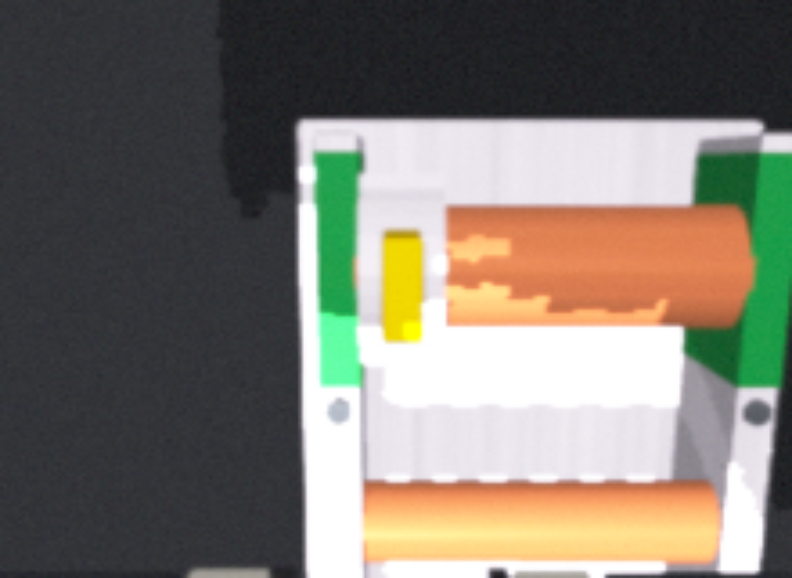

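View pics/s13.png

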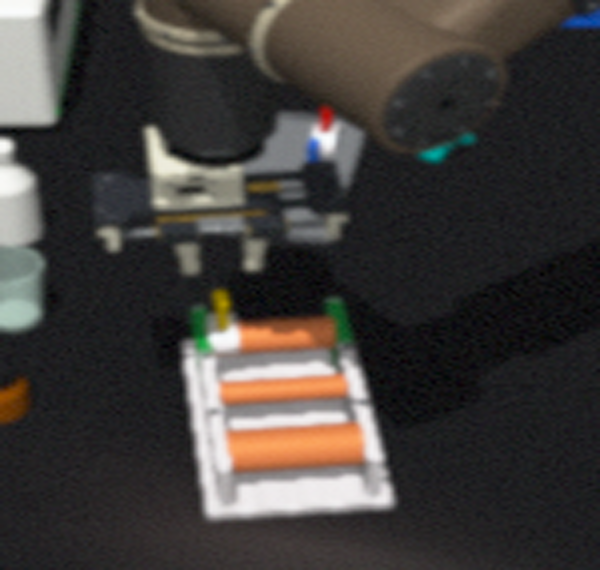

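```bash
python3 - <<'E'
from h import *
import pickle
o,p=pickle.load(open('w13.pkl','rb'))
c=lambda x,y:(150+x/3.6-.4,60+y/3.4-.4)
y=np.radians(6.5);a=np.array([np.cos(y),np.sin(y)]);b=np.array([-a[1],a[0]])
X=unproj(p,[c(404,338),c(403,238),c(385,290),c(423,290)],.128,o)[:,:2]
print('tab top',np.round(np.c_[(X-[.5796,.1])@a,(X-[.5796,.1])@b]*1000,1))
X=unproj(p,[c(358,200),c(446,200),c(358,262),c(446,262)],[.075,.075,.088,.088],o)[:,:2]; print('leaf edges',np.round(np.c_[(X-[.5796,.1])@a,(X-[.5796,.1])@b]*1000,1))
X=unproj(p,[c(360,160),c(360,385),c(757,152),c(736,386)],.078,o)[:,:2]; print('plates',np.round(np.c_[(X-[.5796,.1])@a,(X-[.5796,.1])@b]*1000,1))
E
```

```text
tab top [[-12.3  11.7]
 [-11.9 -13.1]
 [ -7.8  -0.4]
 [-16.7  -0.4]]
leaf edges [[  0.2 -20.5]
 [-24.4 -20.5]
 [ -0.1  -3.6]
 [-24.   -3.6]]
plates [[-6.000e-01 -3.180e+01]
 [-1.000e-01  3.460e+01]
 [-1.089e+02 -3.440e+01]
 [-1.094e+02  3.470e+01]]
```

The leaf centre is at x = -12.2 mm and y = -0.7 mm, with its face on the plate and upright. One last look at the tray before handing in.

```bash
python3 -c "
from h import *
p=snapshot('top');save('t14',cv2.resize(p['image'][80:280,60:440],None,fx=2.1,fy=2.1))
print(ctrl.get_obs()['clock'])"
```

```text
16.6833
```

View pics/t14.png

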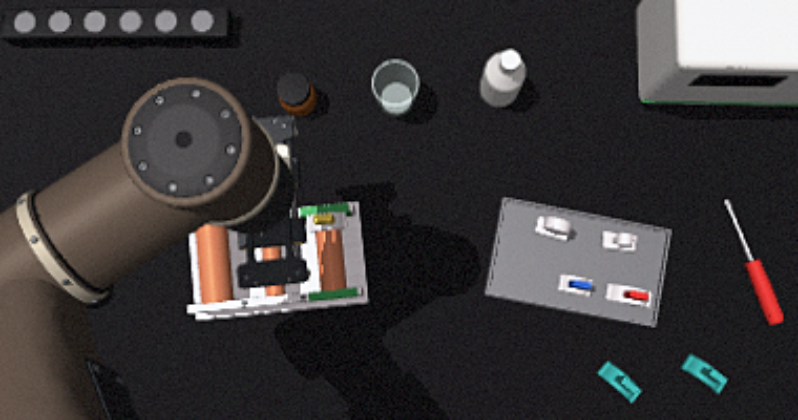

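Blue and red still stand in the tray at (577,285) and (634,295). Yellow sits at the far green plate at (325,218), and the bystanders have not moved. Handing in.

```bash
python3 -c "
from h import *
print(ctrl.close_job())"
```

```text
the job is handed in; nothing more can be done
None
```

The yellow leaf fits the pipe in the green place, and I left it seated there against the far green plate. I handed the job in at about 17 s of the 72 s allowed; no verdict is reported.

**Which leaf fits:** In the images the green-place pipe was the middle size of the three, at about 18 mm measured radius. I therefore tried only yellow. It made contact at TCP height 0.0973 m, the height worked out for full seating on the 19 mm pipe. I did not do a separate rocking test and did not touch blue or red to the pipe.

**Final position:** In the last wrist picture the leaf's arc centre was at x ≈ -12 mm and y ≈ -0.7 mm, upright, with its face on the plate. Blue and red still stood in the tray, and none of the bystanders in the last top view had moved.

**What was off during the slide:**
- **Press force:** It varied instead of staying at 5 to 10 N. Readings peaked at about 18 to 20 N, well under the 40 N limit.
- **Lost contact:** The press dropped off briefly twice. The first was about 33 mm before the plate (measured at the leaf's centre), where I stopped and pressed again. The second was at about 17 to 18 mm, just before or at the end of the 16 to 28 mm stretch. The readings before it in that stretch (about 0.5 s) all showed the press on.
- **Over-push at the plate:** I pushed a few millimetres past contact, which tipped the leaf by about 3°. I backed off until it was about upright again, still pressed at about 8 N, and then released it.

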